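# Flip the petri dishes' status marker

### The arm

A 6-joint arm with a two-finger parallel gripper is mounted at the origin on a cart in front of the work surface, level with it; the furniture and walls round the work are solid. World frame = base frame: x ahead of the robot, y to its left, z up, the work surface at z = 0. Lengths are in mm, angles in rad, forces in N, time in s.
With the tool pointing down it reaches from about 275 to 1000 mm from the base axis. Payload 8.4 kg.
Tool frame: the origin (TCP) lies on the centre line of the jaws, within the pads' length; the fingertips stand 22 mm ahead of it and the grasp point (between the pads) lies 3 mm ahead of it; z points along the fingers, y is the direction in which the jaws open and shut (so a half turn about z gives the same grasp; the last joint's range is limited). The gripper opens to 85 mm and grips with 20 to 120 N. Pads are 22 mm wide; open, the fingers measure 114 mm over their backs; the gripper's body (76 mm by 85 mm) begins 54 mm behind the grasp point. The pads swing forward as they close: fully open they stand 13 mm farther back than shut.
Start: joints at [1.145, 0.353, 1.633, -0, 1.155, -0.002], TCP at [257.016, 569.711, 253.281] pointing down, gripper open.
Joint ranges: [-2.63, 2.63], [-0.92, 2.1], [0.06, 2.66], [-1.3, 4.44], [0, 2.69], [-3.02, 3.02]. Speed limits (rad/s): [2.22, 2.22, 2.79, 3.14, 3.14, 3.14].

### API

Orientations are given as [roll, pitch, yaw] about the fixed x, y, z axes, in that order (R = Rz(yaw) Ry(pitch) Rx(roll)).
In Python, from rig import r, optics, workorder, search_frame gives the robot as it stands.
- The arm moves only by the tool step_arm, never from a script. Its argument "series" is text: rows parted by semicolons, each of 6 numbers parted by spaces: the shift along the tool's x, y, z in cm, then the turn, a rotation vector about the tool's x, y, z in degrees. A call has 1 to 10 rows; each row is the pose to reach, as a shift and turn from the pose commanded when the call began, along the tool's axes at that moment; what a row does not reach only later rows make up. A row lasts 1/8 s, in which the tool goes at most 62.5 mm and 10.7 degrees, less where a joint would pass 70% of its speed; a pose out of reach is approached as far as the arm can. A call with a gripper value outside its range is refused whole. "grip" is the closure, from 0 (fully open) to 1 (shut), set as the call begins (left out, the last holds). The fingers move at their own pace and stop on an object; "newtons" is the grip in N (left out, the last holds). Time passes only in rows, so rows that repeat a pose let the fingers close. It gives the time, the measured TCP pose, the force and the opening at its end, in the units of the state.
- r.sense(): the state, without advancing time (a new reading comes with each control period).
- optics.grab_frame(name): name is "side" or "top" or "wrist"; returns a dict with "color" (384x512x3 uint8, blue, green, red), "depth" (384x512 float32, mm along the optical axis (not along the pixel's ray), 0 where there is no reading), "fx", "fy", "cx", "cy" (pixels), "D" ([k1, k2, p1, p2, k3] as OpenCV has them; the pictures are not rectified), "eye" and "rotation" of the camera in the world; the wrist camera has in their place "mount" (4x4, takes a point from camera to tool coordinates, whose origin is the TCP and whose axes are the flange's). Camera axes: x right, y down, z forward; pixel columns grow to the right and rows downward; lengths in mm; the calibration is good to about 2 mm. A picture is of the moment at which its call begins: read the wrist's pose just before it.
- workorder.sign_off(): hands the job in, once; it reports no verdict.
Trained networks look in a picture, given as the dict that the camera call returned (one of the last four; its "shot" number tells which), for a name from the list of things; names that differ only in an ending like _2 or _b are one class to them, and where a whole thing is asked for, a point or a joint stands for the part that bears it (a point fixed in the world has none). Each returns a list of dicts, best first, with "score" (0 to 1); they miss things now and then, are a little off and sometimes report something else, mostly with a low value. They report only what shows in the picture. A call takes as long as a camera call.
- search_frame(picture, target): "xy" ([column, row] in pixels, amid what is visible of it).
The state is a dict: "clock": time; "qpos": joint angles; "qvel": joint speeds; "joint_efforts": joint torques, N m; "eef_pos": TCP position; "tcp_rot": TCP orientation; "contact_force": force on the tool from outside, world axes, zero at the start; "wrist_torque": the same for the moment, N m; "opening": opening from 0.0 (shut) to 1.0 (fully open).
Only numpy, scipy, OpenCV 4.12 (cv2) and the standard library are available. Lean on these libraries where they do the work, as an engineer would, in place of code of your own. Each camera call takes 0.05 s, during which the arm holds its last target.

### The job

The two stacked petri dishes have been read: push the paddle of the marker stand in front of them up with the fingertips and right over its pivot, until it lies flat on the far side with the barred face on top, then take the hand away. Push it only, without gripping or forcing the paddle, and leave the other two markers and everything else on the bench as they are.

Things in the scene. Friction and masses are not known exactly. Their poses are not given: they have to be found in the camera images.
- stand_dishes: marker stand in front of the stack of two petri dishes, fixed to the bench, one of three alike: base plate 80 (x) x 76 (y) x 10 mm, column 26 mm thick, hinge yoke, saddle block 44 x 40 mm under the paddle; origin at the centre of the underside. x points away from the robot, to the thing it marks (about 0.13 m behind it); y runs along the hinge; z up
- flag_dishes (a joint): angle of this stand's paddle, rad: 0 = level on the robot's side (-x of the stand), pi/2 = upright, pi = level on the far side, the face that was underneath now on top. Both ends are hard stops. Starts between 0 and 0.25. The hinge is stiff: the paddle stays where it is left; 1 to 2 N at the free edge moves it
- flag_dishes_pivot (a point): middle of this stand's hinge axis, fixed, 100 mm above the bench; axes as the stand's
- flag_dishes_edge (a point): middle of the paddle's free edge, moves with it. The paddle reaches from 12 to 68 mm from the pivot axis and is 96 mm wide along it: a 4 mm grey plate, its mid-plane through the axis, with 1.5 mm white faces inset 6 mm from the rim (7 mm in all); a raised dark ring marks the face on top at the start, a straight bar the other. Under its outer 45 mm the space is free down to the base plate or bench
- stand_bottle: marker stand in front of the amber bottle, fixed to the bench, one of three alike: base plate 80 (x) x 76 (y) x 10 mm, column 26 mm thick, hinge yoke, saddle block 44 x 40 mm under the paddle; origin at the centre of the underside. x points away from the robot, to the thing it marks (about 0.13 m behind it); y runs along the hinge; z up
- flag_bottle (a joint): angle of this stand's paddle, rad: 0 = level on the robot's side (-x of the stand), pi/2 = upright, pi = level on the far side, the face that was underneath now on top. Both ends are hard stops. Starts between 0 and 0.25. The hinge is stiff: the paddle stays where it is left; 1 to 2 N at the free edge moves it
- flag_bottle_pivot (a point): middle of this stand's hinge axis, fixed, 100 mm above the bench; axes as the stand's
- flag_bottle_edge (a point): middle of the paddle's free edge, moves with it. The paddle reaches from 12 to 68 mm from the pivot axis and is 96 mm wide along it: a 4 mm grey plate, its mid-plane through the axis, with 1.5 mm white faces inset 6 mm from the rim (7 mm in all); a raised dark ring marks the face on top at the start, a straight bar the other. Under its outer 45 mm the space is free down to the base plate or bench
- stand_tips: marker stand in front of the clear tip box, fixed to the bench, one of three alike: base plate 80 (x) x 76 (y) x 10 mm, column 26 mm thick, hinge yoke, saddle block 44 x 40 mm under the paddle; origin at the centre of the underside. x points away from the robot, to the thing it marks (about 0.13 m behind it); y runs along the hinge; z up
- flag_tips (a joint): angle of this stand's paddle, rad: 0 = level on the robot's side (-x of the stand), pi/2 = upright, pi = level on the far side, the face that was underneath now on top. Both ends are hard stops. Starts between 0 and 0.25. The hinge is stiff: the paddle stays where it is left; 1 to 2 N at the free edge moves it
- flag_tips_pivot (a point): middle of this stand's hinge axis, fixed, 100 mm above the bench; axes as the stand's
- flag_tips_edge (a point): middle of the paddle's free edge, moves with it. The paddle reaches from 12 to 68 mm from the pivot axis and is 96 mm wide along it: a 4 mm grey plate, its mid-plane through the axis, with 1.5 mm white faces inset 6 mm from the rim (7 mm in all); a raised dark ring marks the face on top at the start, a straight bar the other. Under its outer 45 mm the space is free down to the base plate or bench
- petri_lower: lower of the two stacked petri dishes, 62 mm across, 15 mm high, loose; origin at the centre of its underside
- petri_upper: upper petri dish, the same size, loose on the lower one; origin at the centre of its underside
- amber_bottle: amber glass bottle with black cap, 48 mm across, 90 mm high, loose; origin at the centre of its underside
- tip_box: clear box of pipette tips, 92 x 122 x 82 mm, loose; origin at the centre of its underside
- tape_roll: roll of tape lying flat, 75 mm across, 24 mm high, loose, on the robot's side of the stands; origin at the centre of its underside
- forceps: steel forceps lying flat, 14 x 128 x 6 mm, loose, on the robot's side of the stands; origin at the centre of its underside

How it is judged (in metres and radians):
On the way:
1. the dishes' paddle has been pushed up past upright (value of joint flag_dishes above 1.65 rad).
At the end, for the whole second after the job is handed in: the dishes' paddle lies flat on the far side (within 0.12 rad of its stop) and still; the free edges of the other two paddles are within 12 mm, and all loose things within 20 mm, of where they began (value of joint flag_dishes above 3.02 rad and velocity of joint flag_dishes below 0.05 rad/s and distance of each of flag_bottle_edge, flag_tips_edge from where it was at the start of the episode below 0.012 m and distance of each of petri_lower, petri_upper, amber_bottle, tip_box, tape_roll, forceps from where it was at the start of the episode below 0.02 m); the robot touches nothing.
It fails at once if the dishes' paddle is gripped: fingers on both its faces at once (contact force between the fingers and flag_dishes_c4 above 1 N and contact force between the fingers and flag_dishes_c5 above 1 N).
It fails at once if the paddle or its stand is forced (over 40 N) (contact force between the arm and stand_dishes above 40 N).
It fails at once if another marker's paddle is moved by over 12 mm (distance of any of flag_bottle_edge, flag_tips_edge from where it was at the start of the episode above 0.012 m).
It fails at once if a loose thing is lifted or shifted by over 20 mm (distance of any of petri_lower, petri_upper, amber_bottle, tip_box, tape_roll, forceps from where it was at the start of the episode above 0.02 m).
It also fails if it takes over 40 s, if anything falls off the work surface, if the arm or the gripper's body presses on something with over 40 N, if the wrist force passes 120 N, or if a joint passes its speed limit or range.

## Working session

There is one attempt and no reset: what is moved stays moved. The work goes in short steps, Python scripts to look and compute and a tool call to move; the robot and the scene stay as the last step left them, time stands still between calls to the robot, and variables do not carry over. Pictures are saved under pics/ and viewed, and the job is handed in when it is done.

Besides the shell and the picture viewer there is one more tool, called after ">>>" as name(argument=value, ...), one argument or row to a line, values as JSON. step_arm: Moves the arm, as the interface text tells. Its arguments: {"type":"object","properties":{"series":{"type":"string"},"grip":{"type":"number"},"newtons":{"type":"number"}},"required":["series"]}

```bash
mkdir -p pics; ls; cat > h.py <<'E'
import numpy as np, cv2
from rig import r, optics, workorder, search_frame
from scipy.spatial.transform import Rotation as R
def T_tcp(s):
    T=np.eye(4);T[:3,:3]=R.from_euler('xyz',s['tcp_rot']).as_matrix();T[:3,3]=s['eef_pos'];return T
def world(p,uv,d=None,T=None,z=None):
    K=np.array([[p['fx'],0,p['cx']],[0,p['fy'],p['cy']],[0,0,1]])
    uv=np.asarray(uv,float).reshape(-1,1,2)
    n=cv2.undistortPoints(uv,K,np.array(p['D'],float)).reshape(-1,2)
    if d is None:
        d=np.array([np.median([v for v in p['depth'][max(0,int(b)-1):int(b)+2,max(0,int(a)-1):int(a)+2].ravel() if v>0] or [0]) for a,b in uv[:,0]])
    c=np.c_[n,np.ones(len(n))]*np.asarray(d).reshape(-1,1)
    if 'mount' in p:
        M=T@np.array(p['mount']); return c@M[:3,:3].T+M[:3,3]
    return c@np.array(p['rotation']).T+np.array(p['eye'])
E
python3 - <<'E'
from h import *
print(r.sense())
for n in ['side','top','wrist']:
    p=optics.grab_frame(n); cv2.imwrite(f'pics/{n}0.png',p['color'])
    print(n,{k:v for k,v in p.items() if k not in('color','depth')})
    if n!='wrist':
        for t in ['stand_dishes','flag_dishes','petri_upper','amber_bottle','tip_box','tape_roll','forceps']:
            for o in search_frame(p,t)[:4]: print(t,o,world(p,o['xy']).round(0))
E
```

```text
pics
{'clock': 0.0, 'qpos': array([ 1.14462534e+00,  3.53627331e-01,  1.63411312e+00,  2.68361869e-05,
        1.15520925e+00, -2.38081928e-03]), 'qvel': array([-0.00154979, -0.00186806,  0.00068287, -0.00250265, -0.00026948,
       -0.00066774]), 'joint_efforts': array([ 1.51435866e-03, -6.05255413e+01, -3.42061687e+01,  5.83037558e-05,
        9.42670827e-03, -7.10210003e-06]), 'eef_pos': array([256.81323174, 569.32206748, 252.58365764]), 'tcp_rot': array([-3.14023567e+00, -2.77679488e-05,  2.71779162e+00]), 'contact_force': array([-0.24495249,  0.02761837,  0.06438793]), 'wrist_torque': array([ 0.00332607,  0.01900368, -0.01595147]), 'opening': 1.0006726283732896}
side {'fx': 382.9272622269607, 'fy': 382.9272622269607, 'cx': 248.45612373323803, 'cy': 191.71187642994173, 'D': array([-0.10729437,  0.        ,  0.        ,  0.        ,  0.        ]), 'eye': array([ 545.89671945, -978.47223007,  564.67587972]), 'rotation': array([-2.01872974, -0.01687375, -0.00639846]), 'shot': 1}
stand_dishes {'xy': [233.3, 163.3], 'score': 0.68} [ 644. -880.  663.]
flag_dishes {'xy': [223.2, 154.5],
[... 1471 characters left out ...]
07. -1411.  -240.]
tape_roll {'xy': [218.2, 268.6], 'score': 0.6} [ -922. -1426.  -254.]
forceps {'xy': [283.2, 256.3], 'score': 0.5} [-1498. -2002.  -831.]
wrist {'fx': 285.8126435117054, 'fy': 285.8126435117054, 'cx': 259.8779933706743, 'cy': 188.57156146980253, 'D': array([0.02228756, 0.        , 0.        , 0.        , 0.        ]), 'mount': array([[ 8.48809805e-05, -9.51747887e-01, -3.06881006e-01,
         7.92250615e+01],
       [ 9.99999903e-01, -5.17357127e-05,  4.37043431e-04,
         5.69447637e-01],
       [-4.31831870e-04, -3.06881013e-01,  9.51747791e-01,
        -1.21014935e+02],
       [ 0.00000000e+00,  0.00000000e+00,  0.00000000e+00,
         1.00000000e+00]]), 'shot': 3}
```

```bash
sed -i "s/return c@np.array(p\['rotation'\]).T/return c@R.from_euler('xyz',p['rotation']).as_matrix().T/" h.py
python3 - <<'E'
from h import *
import pickle
for n,tg in [('side',{'stand_dishes':[233.3,163.3],'flag':[223.2,154.5],'petri':[271,177],'tape':[193.7,202.5],'tip':[302.7,218.5]}),('top',{'stand_dishes':[145.9,215.7],'flag':[135.1,220.3],'petri':[162.3,159.5],'bottle':[345.4,142.8],'tip':[280,134.6],'tape':[218.2,268.6],'forc':[283.2,256.3],'flag_b':[343.4,198]})]:
    p=optics.grab_frame(n); pickle.dump(dict(p),open(f'{n}.pkl','wb'))
    for t,xy in tg.items(): print(n,t,world(p,xy).round(0))
    cv2.imwrite(f'pics/{n}1.png',cv2.resize(p['color'],(800,600),interpolation=cv2.INTER_CUBIC))
E
```

```text
side stand_dishes [[510. 249.  83.]]
side flag [[474. 270. 107.]]
side petri [[642. 255.  30.]]
side tape [[393.  67.  23.]]
side tip [[ 699. -127.   81.]]
top stand_dishes [[494. 267. 105.]]
top flag [[482. 293. 107.]]
top petri [[646. 245.  30.]]
top bottle [[ 683. -238.   89.]]
top tip [[705. -70.  81.]]
top tape [[353.  92.  24.]]
top forc [[385. -83.   4.]]
top flag_b [[ 539. -228.  108.]]
```

View pics/side1.png

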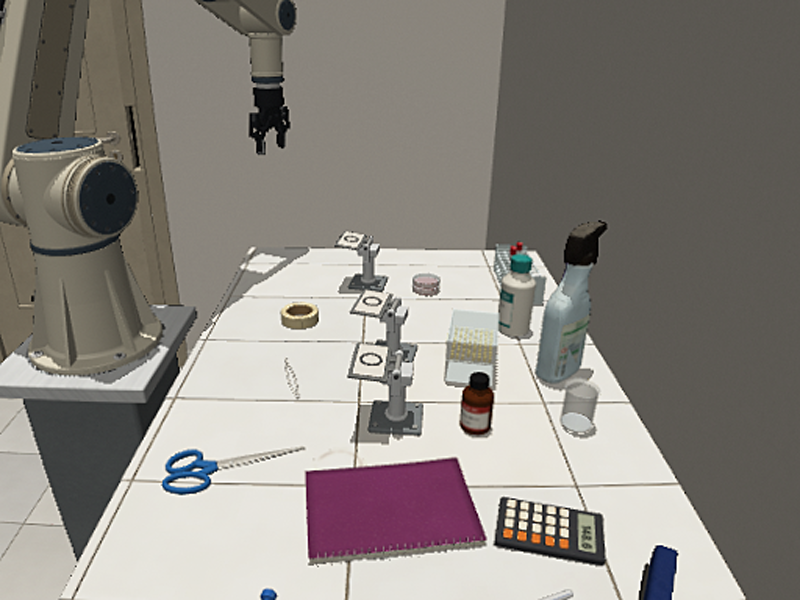

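View pics/top1.png

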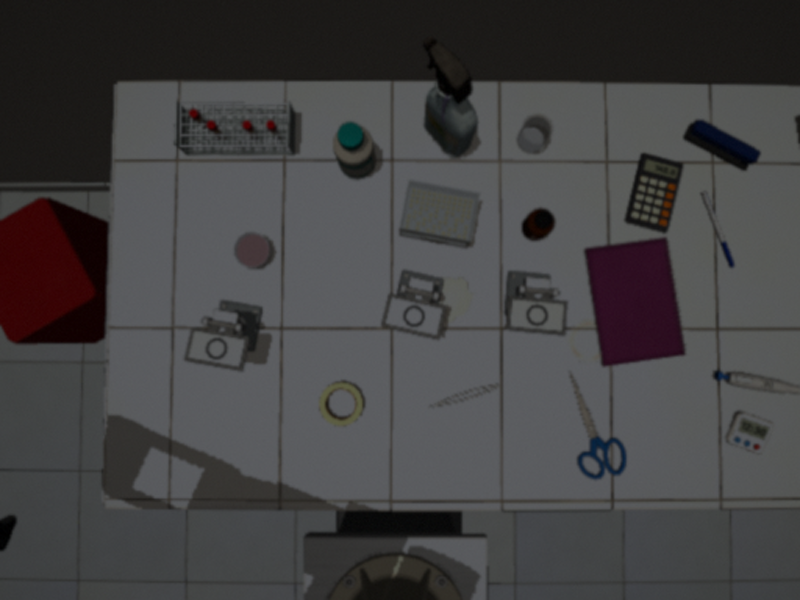

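View pics/wrist0.png

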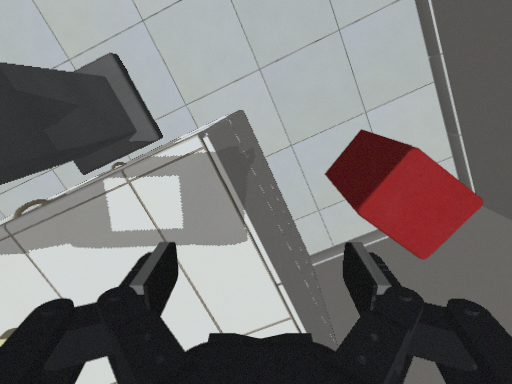

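```bash
python3 - <<'E'
from h import *
import pickle
for n in ['top','side']:
    p=pickle.load(open(n+'.pkl','rb'))
    v,u=np.mgrid[0:384,0:512]
    d=p['depth'].ravel(); m=d>0
    uv=np.c_[u.ravel(),v.ravel()][m]; W=world(p,uv,d[m])
    s=(abs(W[:,0]-500)<120)&(abs(W[:,1]-265)<110)&(W[:,2]>85)&(W[:,2]<170)
    Q=W[s]; c=uv[s]; print(n,len(Q),Q.min(0),Q.max(0))
    rect=cv2.minAreaRect(Q[:,:2].astype(np.float32)); print(rect,cv2.boxPoints(rect))
    # paddle plane
    G=np.c_[Q[:,0],Q[:,1],np.ones(len(Q))]
    k=np.ones(len(Q),bool)
    for i in range(8):
        a=np.linalg.lstsq(G[k],Q[k,2],rcond=None)[0]; k=abs(Q[:,2]-G@a)<3
    print('plane',a,k.sum()); rect=cv2.minAreaRect(Q[k,:2].astype(np.float32)); print(rect, cv2.boxPoints(rect))
    b=p['color'][110:250,90:200]if n=='top' else p['color'][130:210,190:300]
    cv2.imwrite(f'pics/{n}z.png',cv2.convertScaleAbs(cv2.resize(b,None,fx=5,fy=5,interpolation=cv2.INTER_CUBIC)[:600],alpha=1.6 if n=='top' else 1))
    s=(abs(W[:,0]-500)<120)&(abs(W[:,1]-265)<110)&(W[:,2]>5)&(W[:,2]<20)
    rect=cv2.minAreaRect(W[s][:,:2].astype(np.float32)); print('base',s.sum(),rect,cv2.boxPoints(rect))
E
```

```text
top 1130 [440.7978233  233.85914011  85.40069723] [538.55367892 335.59590502 115.73726248]
((492.88037109375, 281.3545227050781), (95.27017974853516, 89.84878540039062), 79.60514068603516) [[440.09845 242.60698]
 [528.4726  226.3955 ]
 [545.6623  320.10205]
 [457.28815 336.31354]]
plane [-1.15961423e-01  2.21835624e-02  1.56918007e+02] 801
((484.5834045410156, 282.53826904296875), (94.5906982421875, 73.01106262207031), 79.52037811279297) [[440.08444 242.67166]
 [511.87762 229.392  ]
 [529.0824  322.40488]
 [457.28918 335.68454]]
base 843 ((500.67938232421875, 264.7961730957031), (219.3146209716797, 238.18978881835938), 89.99575805664062) [[381.57635 155.14767]
 [619.7662  155.13004]
 [619.7824  374.44467]
 [381.5926  374.4623 ]]
side 274 [444.30321008 232.9013628   85.26890833] [539.35782802 329.74186113 114.66216454]
((494.0846862792969, 280.1916809082031), (96.46939849853516, 88.91520690917969), 79.04045104980469) [[441.26773 241.28879]
 [528.5613  224.38461]
 [546.9016  319.09457]
 [459.6081  335.99875]]
plane [-1.26340362e-01  3.46379876e-02  1.58565706e+02] 185
((484.91949462890625, 282.01336669921875), (96.3968505859375, 70.43415832519531), 79.30530548095703) [[441.3697  241.18758]
 [510.58038 228.11671]
 [528.4693  322.83917]
 [459.2586  335.91003]]
base 206 ((502.98980712890625, 288.4554138183594), (105.23309326171875, 234.80076599121094), 86.41837310791016) [[382.53174 243.27568]
 [616.8739  228.60759]
 [623.4479  333.63513]
 [389.1057  348.30322]]
```

View pics/topz.png

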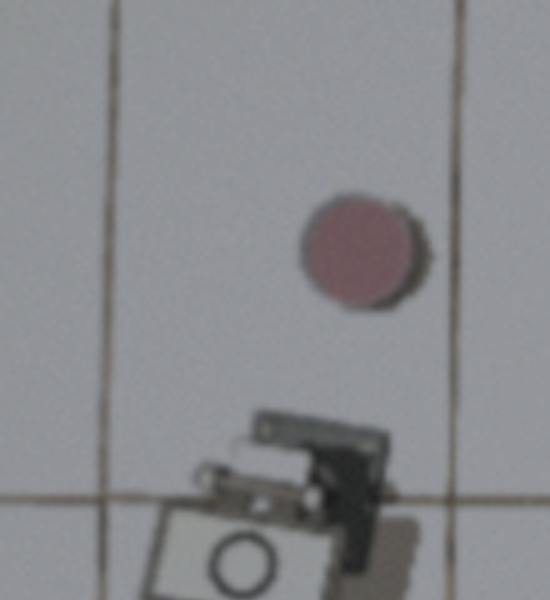

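View pics/sidez.png

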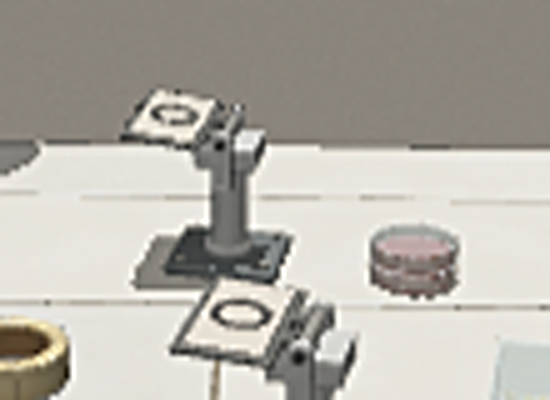

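```bash
cat > plan.py <<'E'
from h import *
PIV=np.array([515,276.8,100.]); YAW=np.radians(-10.5)
X=np.array([np.cos(YAW),np.sin(YAW),0]);Y=np.array([-np.sin(YAW),np.cos(YAW),0]);Z=np.array([0,0,1.])
TIP=22
def ori(al,ph):
    al,ph=np.radians([al,ph])
    x=np.array([-np.sin(al),np.cos(al),0]); z=np.array([np.cos(al)*np.cos(ph),np.sin(al)*np.cos(ph),-np.sin(ph)])
    return np.c_[x,np.cross(z,x),z]
def pose(s,y,h,al,ph):
    """tip centre at stand coords s,y and height h rel pivot"""
    T=np.eye(4);T[:3,:3]=ori(al,ph);T[:3,3]=PIV+s*X+y*Y+h*Z-TIP*T[:3,2];return T
def rel(T0,T1):
    D=np.linalg.inv(T0)@T1
    return np.r_[D[:3,3]/10,np.degrees(R.from_matrix(D[:3,:3]).as_rotvec())]
def apply(T0,row):
    D=np.eye(4);D[:3,3]=np.array(row[:3])*10;D[:3,:3]=R.from_rotvec(np.radians(row[3:])).as_matrix();return T0@D
def st(T): # tip in stand coords
    p=T[:3,3]+TIP*T[:3,2]-PIV; return np.r_[p@X,p@Y,p@Z]
def show(T0,T1): print(' '.join(f'{v:.2f}' for v in rel(T0,T1)))
E
python3 - <<'E'
from plan import *
s=r.sense();T0=T_tcp(s);print(s['clock'])
T1=pose(-150,0,60,10,85); T2=pose(-120,0,0,10,40)
print(T1[:3,3],T2[:3,3])
show(T0,T1);show(T1,T2)
E
```

```text
0.95
[365.62346754 303.80237123 181.91628336] [380.41246794 295.74177418 114.14132741]
-20.83 -19.77 7.14 -4.60 -2.43 55.68
-1.05 0.72 6.87 -45.00 0.00 0.00
```

>>> step_arm(
  series="-5 -5 0 0 0 10; -10 -10 1 0 0 20; -15 -15 2 0 0 30; -18 -18 4 -2 -1 40; -20 -19 6 -4 -2 50; -20.8 -19.8 7 -4.6 -2.4 55.7; -20.8 -19.8 7 -4.6 -2.4 55.7",
  grip=1,
  newtons=20,
)

```text
clock: 1.82
eef_pos: [364.9, 302.8, 182.8]
tcp_rot: [3.056, 0.0, 1.744]
contact_force: [-0.5, 0.6, 0.3]
opening: 0.0
```

```bash
python3 - <<'E'
from plan import *
s=r.sense();T0=T_tcp(s);print(s['clock'],s['qpos'].round(3),s['contact_force'].round(2),st(T0).round(1))
T2=pose(-120,0,0,10,40)
show(T0,T2)
E
```

```text
1.825 [ 0.72   0.173  2.063 -0.06   0.833  0.585] [-0.47  0.59  0.34] [-150.5   -1.2   60.9]
-0.96 0.81 6.96 -45.09 0.04 -0.04
```

```bash
python3 - <<'E'
from plan import *
s=r.sense();T0=T_tcp(s)
for a in [(-115,0,0,15,65),(-110,0,-24,15,50)]: show(T0,pose(*a))
E
```

```text
-1.21 2.08 6.49 -20.08 1.32 -4.90
-1.43 1.84 9.19 -35.07 1.97 -4.73
```

>>> step_arm(
  series="-0.6 1 3.2 -10 0.7 -2.5; -1.2 2.1 6.5 -20 1.3 -4.9; -1.4 1.9 8 -28 1.7 -4.9; -1.4 1.8 9.2 -35 2 -4.7; -1.4 1.8 9.2 -35 2 -4.7",
)

```text
clock: 2.45
eef_pos: [393.9, 308.4, 146.0]
tcp_rot: [2.54, 0.025, 1.815]
contact_force: [0.5, -0.3, 0.3]
opening: 0.003
```

```bash
cat > now.py <<'E'
from plan import *
import sys
s=r.sense();T0=T_tcp(s);z=T0[:3,2]
print(round(s['clock'],2),'q',s['qpos'].round(3),'F',s['contact_force'].round(2),'tip',st(T0).round(1),'ph',np.degrees(-np.arcsin(z[2])).round(1),'al',np.degrees(np.arctan2(z[1],z[0])).round(1))
E
python3 - <<'E'
from now import *
p=optics.grab_frame('side');cv2.imwrite('pics/s2.png',cv2.resize(p['color'][100:220,150:310],(800,600),interpolation=cv2.INTER_CUBIC))
p=optics.grab_frame('wrist');cv2.imwrite('pics/w2.png',p['color'])
show(T0,pose(-62.7,0,-24,15,50))
E
```

```text
2.45 q [ 0.893  0.202  2.336 -1.282  0.383  1.809] F [ 0.53 -0.35  0.28] tip [-113.3   13.7   27.9] ph 55.5 al 11.9
-3.29 0.13 6.64 -5.55 1.73 0.05
```

View pics/s2.png

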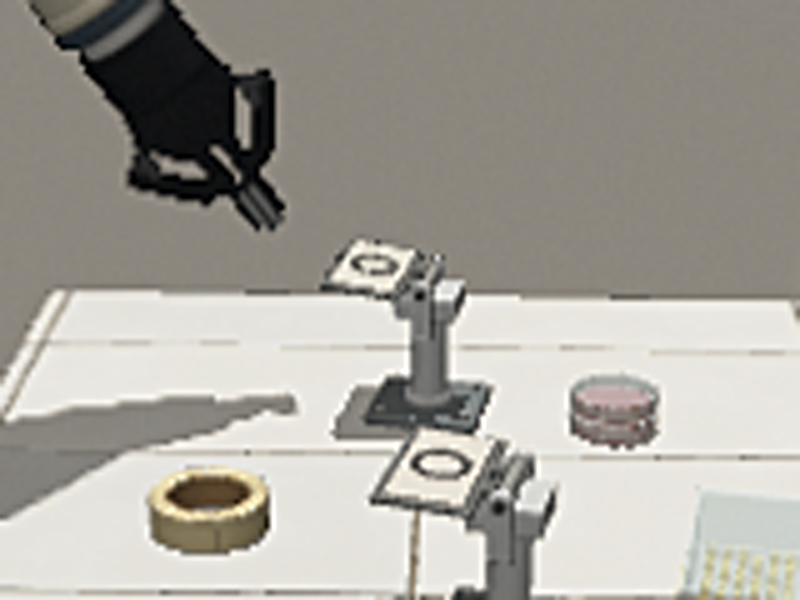

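View pics/w2.png

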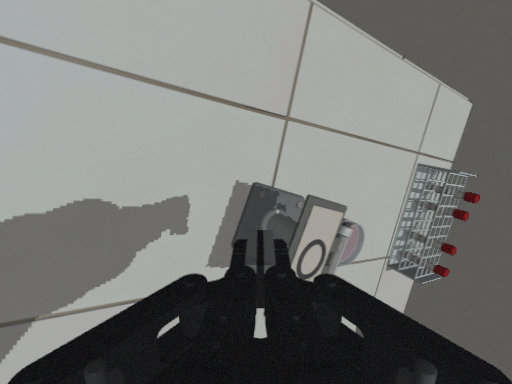

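```bash
cat > kin.py <<'E'
from plan import *
from scipy.optimize import least_squares
D=[([1.14462534,.353627,1.634113,0,1.155209,-.00238],[256.81,569.32,252.58],[-3.14023567,0,2.71779162]),
([.72,.173,2.063,-.06,.833,.585],[364.9,302.8,182.8],[3.056,0,1.744]),
([.893,.202,2.336,-1.282,.383,1.809],[393.9,308.4,146.0],[2.54,.025,1.815])]
Rz=lambda a:R.from_euler('z',a).as_matrix();Ry=lambda a:R.from_euler('y',a).as_matrix()
def fk(q,p):
    h,a2,a3,d6,e,b=p
    R1=Rz(q[0]);R2=R1@Ry(q[1]);R3=R2@Ry(q[2]);
    P=np.array([0,0,h])+R2@[0,0,a2]+R3@[e,0,a3]
    R5=R3@Rz(q[3])@Ry(q[4])
    P=P+R5@[b,0,d6]
    return P,R5@Rz(q[5])@Rz(np.pi/2)
if __name__=='__main__':
    f=lambda p:np.concatenate([fk(q,np.r_[p,0])[0]-x for q,x,_ in D])
    o=least_squares(f,[300,400,400,250,0]);print(o.x,f(o.x).round(1))
    for q,x,e in D: print(np.degrees((R.from_matrix(fk(q,np.r_[o.x,0])[1]).inv()*R.from_euler('xyz',e)).magnitude()))
E
python3 kin.py
```

```text
[281.18600769 573.00719123 491.02713331 316.89137626  55.36153013] [ 1.4 -0.6 -0.2  0.8 -0.8  0.5  0.  -0.1 -0.3]
0.0006056183489463267
0.036493855500522074
0.028658350317974684
```

```bash
cat > ik.py <<'E'
from kin import *
P=[281.186,573.007,491.027,316.891,55.36,0]
lo=np.array([-2.63,-.92,.06,-1.3,0,-3.02])+.03;hi=np.array([2.63,2.1,2.66,4.44,2.69,3.02])-.03
def poseg(s,y,h,al,ph,g=0):
    T=pose(s,y,h,al,ph);T[:3,:3]=T[:3,:3]@Rz(np.radians(g));return T
def ik(T,q0):
    def f(q):
        x,Rm=fk(q,P);return np.r_[(x-T[:3,3])/100,(R.from_matrix(Rm).inv()*R.from_matrix(T[:3,:3])).as_rotvec()]
    o=least_squares(f,np.clip(q0,lo+.01,hi-.01),bounds=(lo,hi));return o.x,np.abs(o.fun).max()
E
python3 - <<'E'
from ik import *
np.set_printoptions(suppress=True,linewidth=150)
for al in [30,45,60,75,90]:
  for ph in [10,20,35,50]:
    for g in [0,-90,90]:
      res=[]
      for s,h in [(-100,-25),(-45,-25),(-15,50),(45,20)]:
        best=min((ik(poseg(s,-5,h,al,ph,g),q0) for q0 in ([.3,.2,2.2,1.5,1.2,-1],[.3,.2,2.2,.8,.8,.5],[.3,.2,2.2,2.5,1,-2])),key=lambda t:t[1])
        res.append(best)
      print(al,ph,g,'err',[round(b[1],3) for b in res], res[1][0].round(2) if res[1][1]<.01 else '')
E
```

```text
30 10 0 err [np.float64(0.0), np.float64(0.06), np.float64(0.127), np.float64(0.176)] 
30 10 -90 err [np.float64(0.0), np.float64(0.0), np.float64(0.0), np.float64(0.0)] [0.56 1.14 2.56 3.18 1.95 1.59]
30 10 90 err [np.float64(0.0), np.float64(0.0), np.float64(0.0), np.float64(0.0)] [ 0.56  1.14  2.56  3.18  1.95 -1.55]
30 20 0 err [np.float64(0.068), np.float64(0.103), np.float64(0.121), np.float64(0.108)] 
30 20 -90 err [np.float64(0.068), np.float64(0.0), np.float64(0.0), np.float64(0.0)] [0.56 0.92 2.59 3.17 1.58 1.58]
30 20 90 err [np.float64(0.068), np.float64(0.0), np.float64(0.0), np.float64(0.0)] [ 0.56  0.92  2.59  3.17  1.58 -1.56]
30 35 0 err [np.float64(0.112), np.float64(0.081), np.float64(0.047), np.float64(0.03)] 
30 35 -90 err [np.float64(0.468), np.float64(0.446), np.float64(0.311), np.float64(0.342)] 
30 35 90 err [np.float64(0.0), np.float64(0.0), np.float64(0.0), np.float64(0.0)] [ 0.55  0.58  2.54  3.17  0.93 -1.57]
30 50 0 err [np.float64(0.073), np.float64(0.041), np.float64(0.0), np.float64(0.0)] 
30 50 -90 err [np.float64(0.206), np.float64(0.183), np.float6
[... 4934 characters left out ...]
 err [np.float64(0.0), np.float64(0.0), np.float64(0.0), np.float64(0.0)] [ 0.01  0.63  2.13  1.32  1.01 -2.68]
90 35 -90 err [np.float64(0.0), np.float64(0.0), np.float64(0.0), np.float64(0.0)] [0.01 0.63 2.13 1.32 1.01 2.03]
90 35 90 err [np.float64(0.0), np.float64(0.0), np.float64(0.0), np.float64(0.0)] [ 0.01  0.63  2.13  1.32  1.01 -1.11]
90 50 0 err [np.float64(0.0), np.float64(0.0), np.float64(0.0), np.float64(0.0)] [ 0.13  0.49  2.11  1.11  0.79 -2.35]
90 50 -90 err [np.float64(0.0), np.float64(0.0), np.float64(0.0), np.float64(0.0)] [0.13 0.49 2.11 1.11 0.79 2.36]
90 50 90 err [np.float64(0.0), np.float64(0.0), np.float64(0.0), np.float64(0.0)] [ 0.13  0.49  2.11  1.11  0.79 -0.78]
```

```bash
cat > path.py <<'E'
from ik import *
from scipy.optimize import linprog
BOX={'A':([-11,-15,-18],[11,15,22]),'B':([-20,-60,-58],[20,60,-18]),'C':([-48,-45,-220],[90,45,-55])}
def facedist(T,th,box,rmin=12,m_ext=0):
    """min of (signed dist outward from bar face) over box points inside paddle's r,y prism; None if no overlap"""
    lo_,hi_=BOX[box]
    u=-np.cos(th)*X+np.sin(th)*Z; m=-np.sin(th)*X-np.cos(th)*Z
    # world p = T p_t ; r=u.(p-PIV)
    A=T[:3,:3];b=T[:3,3]-PIV
    G=np.array([u@A,-u@A,Y@A,-Y@A]);hb=np.array([68-u@b,-rmin+u@b,48-Y@b,48+Y@b])
    o=linprog(m@A,A_ub=G,b_ub=hb,bounds=list(zip(lo_,hi_)))
    return None if o.status else o.fun+m@b-3.5
def place(th,rc,y,al,ph,g):
    u=-np.cos(th)*X+np.sin(th)*Z; m=-np.sin(th)*X-np.cos(th)*Z
    t=20.
    for _ in range(12):
        p=rc*u+t*m
        T=poseg(p@X,y,p@Z,al,ph,g); d=facedist(T,th,'A')
        if d is None: return None,None
        t-=d
    return T,p
E
python3 - <<'E'
from path import *
np.set_printoptions(suppress=True,linewidth=150)
for al,ph,y in [(55,35,-15),(55,35,-5),(40,35,-5),(60,35,-15),(55,25,-15),(45,45,0),(60,25,-20)]:
    print(al,ph,y)
    for th in np.radians([7,20,45,70,90,110,135,160,180]):
        T,p=place(th,52,y,al,ph,90)
        if T is None: print('none');continue
        q,e=ik(T,[.3,.5,2.4,2.1,.9,-1.4])
        print(np.degrees(th).round(),'tip s,h',(p@X).round(1),(p@Z).round(1),'B',facedist(T,th,'B'),'C',facedist(T,th,'C'),'q',q.round(2),round(e,3))
# other stands
import pickle
p=pickle.load(open('top.pkl','rb'));v,u=np.mgrid[0:384,0:512];W=world(p,np.c_[u.ravel(),v.ravel()],p['depth'].ravel())
s=(W[:,2]>85)&(W[:,2]<140)&(abs(W[:,1]+40)<130)&(W[:,0]<620);print(W[s].min(0),W[s].max(0))
E
```

```text
55 35 -15
7.0 tip s,h -55.9 -28.9 B -14.754136446358004 C -97.8861872283567 q [ 0.15  0.58  2.47  2.29  0.9  -1.49] 0.0
20.0 tip s,h -60.6 -14.6 B -13.215380194169501 C -94.43950529141975 q [ 0.15  0.54  2.48  2.27  0.88 -1.46] 0.0
45.0 tip s,h -55.7 17.8 B -19.416236725255683 C None q [ 0.15  0.43  2.47  2.18  0.81 -1.33] 0.0
70.0 tip s,h -38.3 41.4 B None C None q [ 0.13  0.36  2.43  2.07  0.76 -1.2 ] 0.0
90.0 tip s,h -19.8 52.0 B 34.59010607584358 C None q [ 0.11  0.35  2.39  1.99  0.74 -1.12] 0.0
110.0 tip s,h 1.9 54.7 B 30.207917151530594 C None q [ 0.1   0.36  2.35  1.94  0.73 -1.07] 0.0
135.0 tip s,h 24.3 49.3 B 33.92559717419896 C 91.22049942673881 q [ 0.08  0.39  2.31  1.91  0.74 -1.06] 0.0
160.0 tip s,h 43.5 32.6 B 30.124007993329478 C 84.71137297976728 q [ 0.07  0.45  2.28  1.93  0.75 -1.09] 0.0
180.0 tip s,h 52.0 12.5 B 15.570689055440923 C 76.68088325155585 q [ 0.06  0.5   2.26  1.96  0.76 -1.14] 0.0
55 35 -5
7.0 tip s,h -55.9 -28.9 B -20.952608737827514 C -104.0846595198262 q [ 0.18  0.58  2.47  2.31  0.9  -1.49] 0.0
20.0 tip s,h -60.6 -14.6 B -20.720327279694917 C -100
[... 4772 characters left out ...]
.59  2.47  2.06  1.09 -1.49] 0.0
70.0 tip s,h -38.1 41.5 B None C None q [-0.01  0.52  2.44  2.    1.05 -1.39] 0.0
90.0 tip s,h -19.2 52.0 B 46.488371961808845 C None q [-0.02  0.5   2.4   1.96  1.03 -1.32] 0.0
110.0 tip s,h 0.2 55.3 B 41.77661304150802 C None q [-0.02  0.5   2.36  1.93  1.01 -1.27] 0.0
135.0 tip s,h 23.0 50.5 B 44.65845569318615 C None q [-0.03  0.52  2.31  1.91  1.01 -1.25] 0.0
160.0 tip s,h 43.0 33.9 B 34.626629641433404 C 112.63089721523687 q [-0.04  0.57  2.27  1.9   1.02 -1.26] 0.0
180.0 tip s,h 52.0 13.5 B 19.381370560102237 C 106.9308291367447 q [-0.04  0.63  2.25  1.92  1.03 -1.3 ] 0.0
[ 75.91618233 -81.69709336  85.11630647] [592.90338453  50.05130368 112.14933053]
```

```bash
python3 - <<'E'
from path import *
np.set_printoptions(suppress=True,linewidth=150)
for al,ph,y,rc in [(60,25,-30,52),(60,25,-30,46),(65,22,-28,48)]:
    print(al,ph,y,rc)
    for th in np.radians([7,15,25,35,45,70,90,110,135,160,180]):
        T,p=place(th,rc,y,al,ph,90)
        if T is None: print('none');continue
        q,e=ik(T,[.3,.5,2.4,2.1,.9,-1.4])
        print(np.degrees(th).round(),'tip s,h',(p@X).round(1),(p@Z).round(1),'B',facedist(T,th,'B'),'C',facedist(T,th,'C'),'q',q.round(2),round(e,3))
E
```

```text
60 25 -30 52
7.0 tip s,h -54.5 -17.3 B None C None q [-0.03  0.71  2.46  2.08  1.15 -1.6 ] 0.0
15.0 tip s,h -56.4 -9.6 B None C None q [-0.03  0.69  2.47  2.07  1.14 -1.59] 0.0
25.0 tip s,h -57.4 -0.1 B None C None q [-0.03  0.66  2.47  2.06  1.13 -1.56] 0.0
35.0 tip s,h -56.5 10.0 B None C None q [-0.03  0.62  2.47  2.05  1.11 -1.53] 0.0
45.0 tip s,h -53.3 20.2 B None C None q [-0.03  0.59  2.47  2.03  1.1  -1.49] 0.0
70.0 tip s,h -38.1 41.5 B None C None q [-0.04  0.52  2.44  1.97  1.06 -1.39] 0.0
90.0 tip s,h -19.2 52.0 B 74.72750081781685 C None q [-0.05  0.5   2.4   1.93  1.03 -1.32] 0.0
110.0 tip s,h 0.2 55.3 B 61.69876625116136 C None q [-0.05  0.5   2.36  1.9   1.02 -1.27] 0.0
135.0 tip s,h 23.0 50.5 B 63.6673229012637 C None q [-0.06  0.52  2.32  1.88  1.02 -1.25] 0.0
160.0 tip s,h 43.0 33.9 B 51.692507279472025 C 132.7977228488756 q [-0.07  0.57  2.28  1.88  1.02 -1.26] 0.0
180.0 tip s,h 52.0 13.5 B 39.596382572168515 C None q [-0.07  0.63  2.26  1.9   1.04 -1.3 ] 0.0
60 25 -30 46
7.0 tip s,h -48.6 -18.2 B None C None q [-0.03  0.71  2.45  2.07  1.15 -1.59] 0.0
15.0 tip s,h
[... 1154 characters left out ...]
ip s,h -53.5 7.3 B None C None q [-0.08  0.68  2.42  1.91  1.17 -1.53] 0.0
45.0 tip s,h -50.9 17.0 B None C None q [-0.08  0.65  2.42  1.9   1.16 -1.49] 0.0
70.0 tip s,h -36.7 37.7 B None C None q [-0.08  0.59  2.39  1.86  1.14 -1.4 ] 0.0
90.0 tip s,h -19.1 48.0 B 78.25029867229551 C None q [-0.09  0.56  2.36  1.82  1.12 -1.34] 0.0
110.0 tip s,h -2.1 51.8 B 66.03478765935614 C None q [-0.09  0.56  2.32  1.8   1.11 -1.3 ] 0.0
135.0 tip s,h 19.6 48.3 B 69.35614678376567 C None q [-0.1   0.58  2.28  1.78  1.11 -1.27] 0.0
160.0 tip s,h 39.1 33.0 B 57.78964416281093 C None q [-0.1   0.62  2.24  1.78  1.11 -1.27] 0.0
180.0 tip s,h 48.0 13.7 B None C None q [-0.1   0.67  2.22  1.79  1.12 -1.3 ] 0.0
```

```bash
cat > wp.py <<'E'
from path import *
np.set_printoptions(suppress=True,linewidth=150)
from scipy.spatial.transform import Slerp
def vert(x,y,z,az):
    T=np.eye(4);T[:3,:3]=ori(az-90,90);T[:3,3]=[x,y,z];return T
def track(T0,T1,q,n):
    out=[]
    for k in range(1,n+1):
        f=k/n;D=rel(T0,T1);T=apply(T0,D*f)
        q2,e=ik(T,q);out.append((q2,e));
        print('  q',q2.round(2),'e',round(e,3),'dmax',np.abs(q2-q).max().round(2),'tcp',T[:3,3].round(0));q=q2
    return q
E
python3 - <<'E'
from wp import *
s=r.sense();T=T_tcp(s);q=s['qpos']
for W,n in [(vert(350,200,300,110),5),(vert(350,100,300,240),10),(poseg(-100,-80,10,60,25,90),8),(poseg(-100,-70,-30,60,25,90),2),(poseg(-55,-30,-24,60,25,90),3)]:
    show(T,W);q=track(T,W,q,n);T=W
E
```

```text
-9.86 2.96 -16.32 34.31 3.04 -5.49
  q [ 0.81  0.09  2.29 -0.66  0.44  1.1 ] e 0.0 dmax 0.71 tcp [384. 287. 177.]
  q [ 0.73  0.02  2.23 -0.3   0.6   0.67] e 0.0 dmax 0.43 tcp [376. 265. 208.]
  q [ 0.65 -0.03  2.16 -0.13  0.79  0.43] e 0.0 dmax 0.24 tcp [367. 244. 239.]
  q [ 0.58 -0.05  2.09 -0.05  0.99  0.28] e 0.0 dmax 0.2 tcp [359. 222. 269.]
  q [ 0.52 -0.05  2.01  0.    1.18  0.17] e 0.0 dmax 0.19 tcp [350. 200. 300.]
-9.40 -3.42 0.00 -0.00 0.00 -130.00
  q [ 0.5  -0.06  2.02  0.    1.18 -0.08] e 0.0 dmax 0.25 tcp [350. 190. 300.]
  q [ 0.48 -0.07  2.03  0.    1.19 -0.33] e 0.0 dmax 0.25 tcp [350. 180. 300.]
  q [ 0.45 -0.08  2.03  0.    1.19 -0.58] e 0.0 dmax 0.25 tcp [350. 170. 300.]
  q [ 0.43 -0.09  2.04  0.    1.19 -0.83] e 0.0 dmax 0.25 tcp [350. 160. 300.]
  q [ 0.4  -0.09  2.05  0.    1.19 -1.08] e 0.0 dmax 0.25 tcp [350. 150. 300.]
  q [ 0.38 -0.1   2.05  0.    1.19 -1.33] e 0.0 dmax 0.25 tcp [350. 140. 300.]
  q [ 0.36 -0.11  2.06  0.    1.19 -1.58] e 0.0 dmax 0.25 tcp [350. 130. 300.]
  q [ 0.33 -0.11  2.07 -0.    1.19 -1.83] e 0.0 dmax 0.25 tcp [350. 120. 300.]
  q
[... 585 characters left out ...]
.]
  q [-0.26  0.44  2.32  1.18  1.15 -1.61] e 0.0 dmax 0.25 tcp [382. 174. 164.]
  q [-0.27  0.53  2.44  1.51  1.11 -1.61] e 0.0 dmax 0.33 tcp [387. 187. 142.]
  q [-0.2   0.65  2.57  1.93  1.16 -1.65] e 0.0 dmax 0.42 tcp [392. 199. 119.]
-3.23 -0.33 2.54 0.00 -0.00 -0.00
  q [-0.18  0.72  2.56  1.98  1.19 -1.72] e 0.0 dmax 0.08 tcp [393. 204.  99.]
  q [-0.16  0.8   2.55  2.02  1.22 -1.78] e 0.0 dmax 0.07 tcp [394. 209.  79.]
2.77 2.91 4.53 0.00 -0.00 -0.00
  q [-0.11  0.77  2.52  2.04  1.2  -1.72] e 0.0 dmax 0.06 tcp [411. 219.  81.]
  q [-0.07  0.75  2.49  2.07  1.18 -1.67] e 0.0 dmax 0.05 tcp [428. 230.  83.]
  q [-0.03  0.73  2.46  2.09  1.16 -1.62] e 0.0 dmax 0.05 tcp [445. 240.  85.]
```

```bash
python3 - <<'E'
from wp import *
s=r.sense();T=T_tcp(s);q=s['qpos']
for W,n in [(vert(350,200,300,110),5),(vert(350,120,300,60),5),(poseg(-100,-80,40,60,25,90),8),(poseg(-100,-70,-30,60,25,90),2),(poseg(-55,-30,-24,60,25,90),3)]:
    show(T,W);q=track(T,W,q,n);T=W
E
```

```text
-9.86 2.96 -16.32 34.31 3.04 -5.49
  q [ 0.81  0.09  2.29 -0.66  0.44  1.1 ] e 0.0 dmax 0.71 tcp [384. 287. 177.]
  q [ 0.73  0.02  2.23 -0.3   0.6   0.67] e 0.0 dmax 0.43 tcp [376. 265. 208.]
  q [ 0.65 -0.03  2.16 -0.13  0.79  0.43] e 0.0 dmax 0.24 tcp [367. 244. 239.]
  q [ 0.58 -0.05  2.09 -0.05  0.99  0.28] e 0.0 dmax 0.2 tcp [359. 222. 269.]
  q [ 0.52 -0.05  2.01  0.    1.18  0.17] e 0.0 dmax 0.19 tcp [350. 200. 300.]
-7.52 -2.74 0.00 -0.00 -0.00 50.00
  q [ 0.48 -0.07  2.02  0.    1.19  0.31] e 0.0 dmax 0.14 tcp [350. 184. 300.]
  q [ 0.45 -0.08  2.04 -0.    1.19  0.45] e 0.0 dmax 0.14 tcp [350. 168. 300.]
  q [ 0.41 -0.09  2.05 -0.    1.19  0.58] e 0.0 dmax 0.14 tcp [350. 152. 300.]
  q [ 0.37 -0.1   2.06 -0.    1.19  0.72] e 0.0 dmax 0.14 tcp [350. 136. 300.]
  q [ 0.33 -0.11  2.07 -0.    1.19  0.85] e 0.0 dmax 0.13 tcp [350. 120. 300.]
8.96 -0.31 15.07 -0.00 65.00 0.00
  q [ 0.27 -0.14  2.14  0.12  1.05  0.74] e 0.0 dmax 0.15 tcp [355. 130. 281.]
  q [ 0.2  -0.15  2.21  0.27  0.91  0.57] e 0.0 dmax 0.17 tcp [361. 140. 262.]
  q [ 0.12 -0.13  2.29  0.49  0.78  0.33] e 0.0 d
[... 184 characters left out ...]
6.]
  q [-0.1   0.12  2.5   1.48  0.76 -0.86] e 0.0 dmax 0.43 tcp [382. 179. 187.]
  q [-0.16  0.3   2.55  1.74  0.92 -1.23] e 0.0 dmax 0.38 tcp [387. 189. 168.]
  q [-0.2   0.53  2.57  1.88  1.12 -1.53] e 0.0 dmax 0.3 tcp [392. 199. 149.]
-5.95 -0.33 3.81 0.00 -0.00 -0.00
  q [-0.18  0.66  2.57  1.96  1.17 -1.66] e 0.0 dmax 0.14 tcp [393. 204. 114.]
  q [-0.16  0.8   2.55  2.02  1.22 -1.78] e 0.0 dmax 0.13 tcp [394. 209.  79.]
2.77 2.91 4.53 0.00 -0.00 -0.00
  q [-0.11  0.77  2.52  2.04  1.2  -1.72] e 0.0 dmax 0.06 tcp [411. 219.  81.]
  q [-0.07  0.75  2.49  2.07  1.18 -1.67] e 0.0 dmax 0.05 tcp [428. 230.  83.]
  q [-0.03  0.73  2.46  2.09  1.16 -1.62] e 0.0 dmax 0.05 tcp [445. 240.  85.]
```

>>> step_arm(
  series="-1 0.3 -1.6 3.4 0.3 -0.5; -2 0.6 -3.2 6.8 0.6 -1; -3.9 1.2 -6.5 13.7 1.2 -2.2; -5.9 1.8 -9.8 20.6 1.8 -3.3; -7.9 2.4 -13 27.4 2.4 -4.4; -9.9 3 -16.3 34.3 3 -5.5; -9.9 3 -16.3 34.3 3 -5.5",
)

```text
clock: 3.42
eef_pos: [353.1, 199.9, 304.4]
tcp_rot: [3.14, -0.005, 1.925]
contact_force: [0.7, 0.7, -0.6]
opening: 0.001
```

```bash
python3 - <<'E'
from wp import *
import now
s=r.sense();T=T_tcp(s);print(T[:3,3])
show(T,vert(350,120,300,60))
E
```

```text
3.42 q [ 0.508 -0.059  2.006  0.005  1.192  0.152] F [ 0.66  0.65 -0.59] tip [-145.2 -105.   182.4] ph 89.7 al 91.4
[353.11692588 199.89693195 304.41696042]
-7.39 -3.07 0.40 -0.03 -0.31 50.30
```

>>> step_arm(
  series="-1.5 -0.6 0 0 0 10; -3 -1.2 0 0 0 20; -4.5 -1.8 0 0 0 30; -6 -2.4 0 0 0 40; -7.4 -3 0.4 0 0 50.3; -7.4 -3 0.4 0 0 50.3",
)

```text
clock: 4.18
eef_pos: [348.5, 119.3, 296.4]
tcp_rot: [-3.14, 0.0, 1.046]
contact_force: [-0.4, -0.2, -0.4]
opening: 0.002
```

```bash
python3 - <<'E'
from wp import *
import now
s=r.sense();T=T_tcp(s);print(T[:3,3])
show(T,poseg(-100,-80,40,60,25,90))
E
```

```text
4.17 q [ 0.325 -0.118  2.077  0.001  1.184  0.85 ] F [-0.45 -0.23 -0.44] tip [-135.  -185.2  174.4] ph 89.9 al 157.3
[348.52162365 119.26074306 296.35365117]
9.10 -0.21 14.70 -0.01 65.01 -0.12
```

>>> step_arm(
  series="0.7 0 1.1 0 5 0; 1.4 0 2.3 0 10 0; 2.1 0 3.4 0 15 0; 2.8 -0.1 4.5 0 20 0; 3.5 -0.1 5.7 0 25 0; 4.2 -0.1 6.8 0 30 0; 4.9 -0.1 7.9 0 35 0; 5.6 -0.1 9 0 40 0; 6.3 -0.1 10.2 0 45 0; 7 -0.2 11.3 0 50 0",
)

```text
clock: 5.42
eef_pos: [384.1, 179.9, 183.4]
tcp_rot: [3.125, -0.875, 1.057]
contact_force: [-0.5, 0.8, -0.6]
opening: 0.002
```

```bash
python3 - <<'E'
from wp import *
import now
s=r.sense();T=T_tcp(s);print(T[:3,3])
show(T,poseg(-100,-80,40,60,25,90));show(T,poseg(-100,-75,-30,60,25,90))
E
```

```text
5.42 q [-0.128  0.153  2.514  1.54   0.782 -0.948] F [-0.51  0.84 -0.61] tip [-105.2 -103.3   69.3] ph 39.9 al 59.3
[384.06600069 179.8545434  183.3916625 ]
-1.29 -0.31 3.77 0.50 14.88 0.42
-6.36 -0.55 8.62 0.50 14.88 0.42
```

>>> step_arm(
  series="-0.4 -0.1 1.2 0.2 5 0.2; -0.8 -0.2 2.5 0.4 10 0.3; -1.3 -0.3 3.8 0.5 14.9 0.4; -3 -0.4 5.4 0.5 14.9 0.4; -4.7 -0.5 7 0.5 14.9 0.4; -6.4 -0.5 8.6 0.5 14.9 0.4; -6.4 -0.5 8.6 0.5 14.9 0.4",
)

```text
clock: 6.3
eef_pos: [391.1, 203.2, 76.4]
tcp_rot: [-3.129, -1.129, 1.034]
contact_force: [-0.2, 0.1, -0.6]
opening: -0.0
```

```bash
python3 - <<'E'
from wp import *
import now
s=r.sense();T=T_tcp(s);print(T[:3,3])
for n in ['side','wrist']:
    p=optics.grab_frame(n);c=p['color'][100:220,150:310] if n=='side' else p['color'];cv2.imwrite(f'pics/{n}3.png',cv2.resize(c,(800,600),interpolation=cv2.INTER_CUBIC))
show(T,poseg(-54,-30,-27,60,25,90))
E
```

```text
6.3 q [-0.198  0.813  2.542  1.981  1.206 -1.781] F [-0.23  0.14 -0.55] tip [-101.8  -76.2  -33. ] ph 25.3 al 60.0
[391.07640108 203.24720202  76.43674899]
3.09 2.95 5.12 -0.04 0.32 -0.32
```

View pics/side3.png

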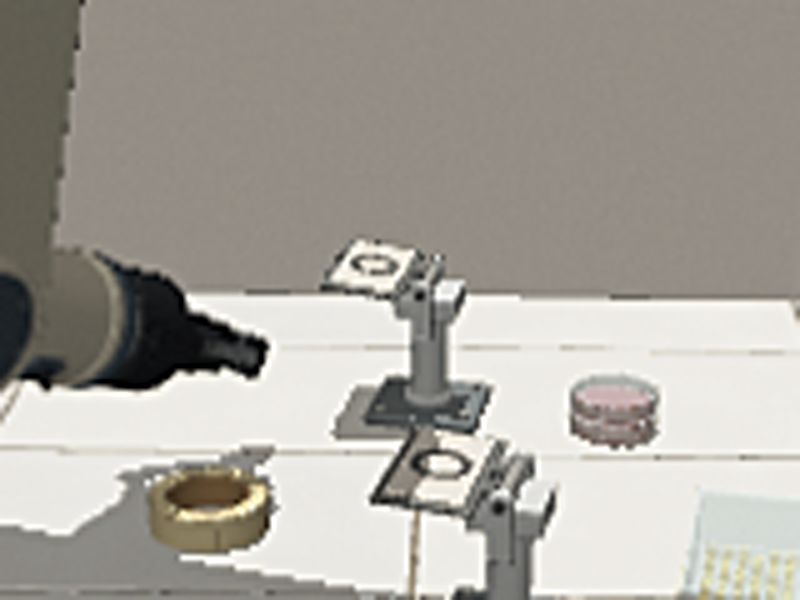

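View pics/wrist3.png

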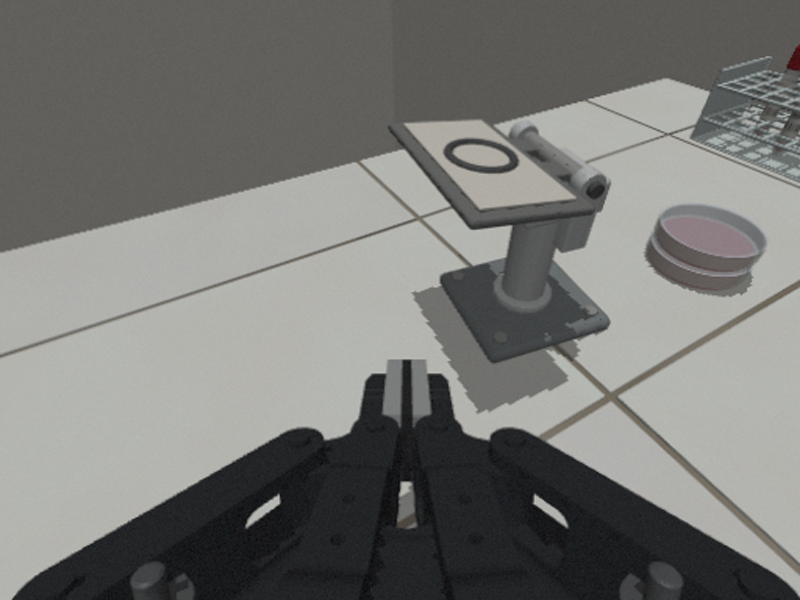

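>>> step_arm(
  series="1 0.9 1.7 0 0.3 -0.3; 2 1.9 3.4 0 0.3 -0.3; 3.1 2.9 5.1 0 0.3 -0.3; 3.1 2.9 5.1 0 0.3 -0.3",
)

```text
clock: 6.9
eef_pos: [446.5, 240.7, 86.1]
tcp_rot: [3.139, -1.138, 1.051]
contact_force: [-0.4, 0.8, -1.5]
opening: -0.0
```

```bash
cat > nxt.py <<'E'
from wp import *
import now
s=r.sense();T=T_tcp(s)
def seq(ths,rc=52,y=-30,over=2):
    print('rows for th',ths)
    for t in ths:
        th=np.radians(t);W,p=place(th,rc,y,60,25,90);W=W.copy()
        W[:3,3]-=over*(-np.sin(th)*X-np.cos(th)*Z)
        show(T,W)
def snap(k):
    for n in ['wrist','side']:
        p=optics.grab_frame(n);c=p['color'][100:220,150:310] if n=='side' else p['color']
        cv2.imwrite(f'pics/{n}{k}.png',cv2.resize(c,(400,300),interpolation=cv2.INTER_AREA if n=='wrist' else cv2.INTER_CUBIC))
    a=cv2.imread(f'pics/wrist{k}.png');b=cv2.imread(f'pics/side{k}.png');cv2.imwrite(f'pics/m{k}.png',np.hstack([a,b]))
E
python3 - <<'E'
from nxt import *
snap(4)
seq([7,12,18,24,30,36,42,48])
E
```

```text
6.9 q [-0.043  0.746  2.448  2.072  1.163 -1.623] F [-0.38  0.8  -1.5 ] tip [-54.2 -29.1 -23.1] ph 24.8 al 60.0
rows for th [7, 12, 18, 24, 30, 36, 42, 48]
0.67 0.02 -0.40 -0.02 -0.19 0.08
1.11 -0.08 -0.65 -0.02 -0.19 0.08
1.59 -0.17 -0.90 -0.02 -0.19 0.08
2.10 -0.20 -1.15 -0.02 -0.19 0.08
2.64 -0.16 -1.39 -0.02 -0.19 0.08
3.21 -0.05 -1.60 -0.02 -0.19 0.08
3.78 0.13 -1.80 -0.02 -0.19 0.08
4.35 0.39 -1.96 -0.02 -0.19 0.08
```

View pics/m4.png

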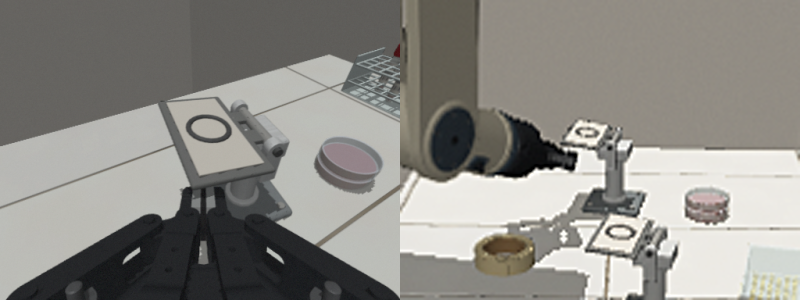

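>>> step_arm(
  series="0.4 0 -0.2 0 0 0; 0.7 0 -0.4 0 0 0; 1.1 -0.1 -0.6 0 0 0; 1.6 -0.2 -0.9 0 0 0; 2.1 -0.2 -1.1 0 0 0; 2.6 -0.2 -1.4 0 0 0; 2.6 -0.2 -1.4 0 0 0",
)

```text
clock: 7.88
eef_pos: [442.5, 239.6, 114.3]
tcp_rot: [-3.131, -1.136, 1.037]
contact_force: [-0.3, -0.7, -0.5]
opening: -0.002
```

```bash
python3 - <<'E'
from nxt import *
snap(5)
seq([36,42,48,54,60,66,72,78,84,90])
E
```

```text
7.88 q [-0.047  0.654  2.466  2.037  1.126 -1.545] F [-0.28 -0.68 -0.47] tip [-57.9 -31.    5. ] ph 24.9 al 60.1
rows for th [36, 42, 48, 54, 60, 66, 72, 78, 84, 90]
0.77 0.23 -0.15 -0.07 -0.08 -0.25
1.35 0.40 -0.35 -0.07 -0.08 -0.25
1.92 0.66 -0.51 -0.07 -0.08 -0.25
2.49 0.99 -0.64 -0.07 -0.08 -0.25
2.97 1.32 -0.74 -0.07 -0.08 -0.25
3.43 1.70 -0.80 -0.07 -0.08 -0.25
3.86 2.14 -0.83 -0.07 -0.08 -0.25
4.25 2.64 -0.82 -0.07 -0.08 -0.25
4.60 3.19 -0.76 -0.07 -0.08 -0.25
4.89 3.78 -0.67 -0.07 -0.08 -0.25
```

View pics/m5.png

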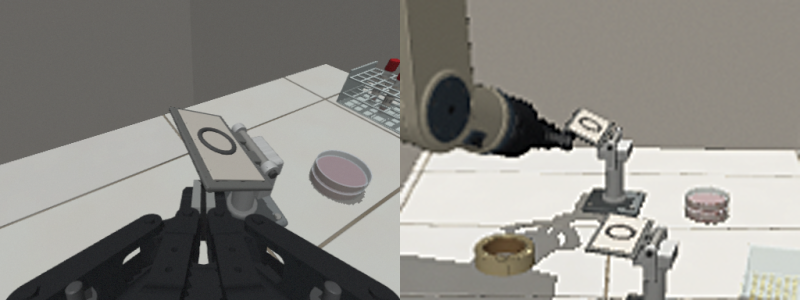

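Paddle is rising with the fingers under its near edge (side view about (587,125) in the montage), low force. Continue to upright.

>>> step_arm(
  series="0.8 0.2 -0.2 0 0 0; 1.3 0.4 -0.3 0 0 0; 1.9 0.7 -0.5 0 0 0; 2.5 1 -0.6 0 0 0; 3 1.3 -0.7 0 0 0; 3.4 1.7 -0.8 0 0 0; 3.9 2.1 -0.8 0 0 0; 4.2 2.6 -0.8 0 0 0; 4.6 3.2 -0.8 0 0 0; 4.9 3.8 -0.7 0 0 0",
)

```text
clock: 9.22
eef_pos: [483.2, 232.7, 161.1]
tcp_rot: [-3.129, -1.135, 1.035]
contact_force: [-0.0, -0.2, -1.1]
opening: 0.001
```

```bash
python3 - <<'E'
from nxt import *
snap(6)
seq([90,96,102,108,114,120,126,132,138,144,150])
E
```

```text
9.22 q [-0.062  0.508  2.39   1.914  1.04  -1.312] F [-0.01 -0.24 -1.09] tip [-16.6 -30.4  51.8] ph 24.9 al 60.1
rows for th [90, 96, 102, 108, 114, 120, 126, 132, 138, 144, 150]
0.02 -0.07 0.01 -0.07 -0.05 -0.29
0.25 0.55 0.15 -0.07 -0.05 -0.29
0.40 1.10 0.29 -0.07 -0.05 -0.29
0.51 1.57 0.43 -0.07 -0.05 -0.29
0.57 2.07 0.59 -0.07 -0.05 -0.29
0.59 2.58 0.78 -0.07 -0.05 -0.29
0.54 3.09 1.00 -0.07 -0.05 -0.29
0.44 3.60 1.25 -0.07 -0.05 -0.29
0.27 4.10 1.52 -0.07 -0.05 -0.29
0.04 4.57 1.82 -0.07 -0.05 -0.29
-0.26 5.02 2.13 -0.07 -0.05 -0.29
```

View pics/m6.png

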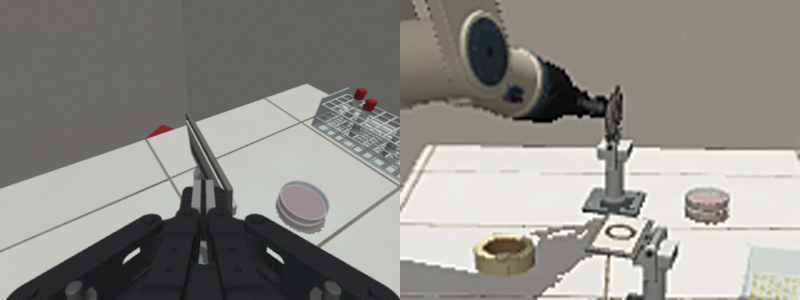

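The paddle is upright with the fingers on its robot-side face. Pushing on over.

>>> step_arm(
  series="0.2 0.5 0.1 0 0 0; 0.4 1.1 0.3 0 0 0; 0.5 1.6 0.4 0 0 0; 0.6 2.1 0.6 0 0 0; 0.6 2.6 0.8 0 0 0; 0.5 3.1 1 0 0 0; 0.4 3.6 1.2 0 0 0; 0.3 4.1 1.5 0 0 0; 0 4.6 1.8 0 0 0; -0.3 5 2.1 0 0 0",
)

```text
clock: 10.58
eef_pos: [535.3, 223.1, 148.8]
tcp_rot: [-3.13, -1.135, 1.035]
contact_force: [-1.0, 0.2, -0.1]
opening: -0.002
```

```bash
python3 - <<'E'
from nxt import *
snap(7)
seq([150,155,160,165,170,175,180],over=1)
E
```

```text
10.57 q [-0.078  0.564  2.283  1.868  1.028 -1.254] F [-0.96  0.24 -0.08] tip [ 36.4 -30.3  39.5] ph 25.0 al 60.1
rows for th [150, 155, 160, 165, 170, 175, 180]
0.16 -0.02 -0.04 -0.06 -0.05 -0.29
-0.14 0.33 0.23 -0.06 -0.05 -0.29
-0.47 0.64 0.51 -0.06 -0.05 -0.29
-0.85 0.92 0.80 -0.06 -0.05 -0.29
-1.27 1.15 1.08 -0.06 -0.05 -0.29
-1.73 1.34 1.36 -0.06 -0.05 -0.29
-2.21 1.47 1.64 -0.06 -0.05 -0.29
```

View pics/m7.png

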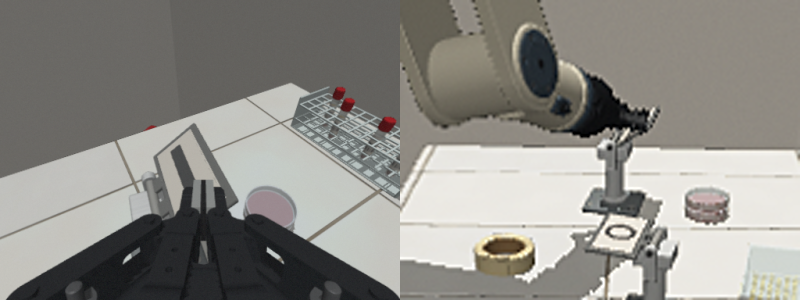

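Bar face is showing and the paddle is well past upright. Press down, stopping a little short of the stop first.

>>> step_arm(
  series="-0.1 0.3 0.2 0 0 0; -0.5 0.6 0.5 0 0 0; -0.9 0.9 0.8 0 0 0; -1.3 1.1 1.1 0 0 0; -1.7 1.3 1.4 0 0 0; -1.9 1.4 1.5 0 0 0; -1.9 1.4 1.5 0 0 0",
)

```text
clock: 11.55
eef_pos: [549.8, 220.9, 125.1]
tcp_rot: [-3.129, -1.135, 1.034]
contact_force: [-0.6, 0.2, -0.3]
opening: -0.0
```

```bash
python3 - <<'E'
from nxt import *
snap(8)
seq([175,180],over=0);seq([180],over=2);seq([180],over=4)
E
```

```text
11.55 q [-0.08   0.63   2.25   1.884  1.038 -1.29 ] F [-0.62  0.2  -0.3 ] tip [ 51.  -29.8  15.8] ph 25.0 al 60.1
rows for th [175, 180]
0.27 -0.04 -0.17 -0.07 -0.03 -0.32
-0.21 0.10 0.11 -0.07 -0.03 -0.32
rows for th [180]
-0.39 0.10 0.20 -0.07 -0.03 -0.32
rows for th [180]
-0.57 0.10 0.28 -0.07 -0.03 -0.32
```

View pics/m8.png

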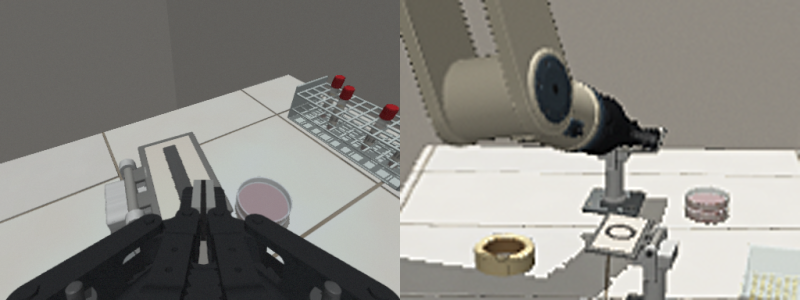

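>>> step_arm(
  series="-0.1 0 0.05 0 0 0; -0.2 0 0.1 0 0 0; -0.3 0 0.15 0 0 0; -0.3 0 0.15 0 0 0",
)

```text
clock: 12.15
eef_pos: [549.8, 221.1, 122.0]
tcp_rot: [-3.129, -1.135, 1.035]
contact_force: [-0.5, 0.2, 0.4]
opening: 0.001
```

>>> step_arm(
  series="-0.1 0 0.05 0 0 0; -0.1 0 0.05 0 0 0",
)

```text
clock: 12.4
eef_pos: [549.9, 221.2, 121.2]
tcp_rot: [-3.13, -1.136, 1.035]
contact_force: [-1.0, -1.5, 3.3]
opening: 0.001
```

>>> step_arm(
  series="-0.1 0 0.05 0 0 0; -0.1 0 0.05 0 0 0",
)

```text
clock: 12.65
eef_pos: [550.0, 221.2, 120.9]
tcp_rot: [-3.13, -1.138, 1.036]
contact_force: [-2.7, -4.7, 11.0]
opening: -0.002
```

>>> step_arm(
  series="-0.1 0 0.05 0 0 0; -0.1 0 0.05 0 0 0",
)

```text
clock: 12.9
eef_pos: [550.1, 221.3, 120.6]
tcp_rot: [-3.131, -1.14, 1.036]
contact_force: [-4.9, -8.8, 16.2]
opening: -0.005
```

Force climbs sharply with almost no motion, so it is on the stop. Lifting straight up.

>>> step_arm(
  series="0.5 0 -0.2 0 0 0; 1 0 -0.4 0 0 0; 2.7 0 -1.3 0 0 0; 4.5 0 -2.1 0 0 0; 7 0 -3.3 0 0 0; 9 0 -4.2 0 0 0; 9 0 -5 0 0 0; 9 0 -8 0 0 0; 9 0 -10 0 0 0; 9 0 -10 0 0 0",
)

```text
clock: 14.15
eef_pos: [523.6, 174.3, 242.0]
tcp_rot: [-3.129, -1.135, 1.033]
contact_force: [1.3, -0.3, 0.4]
opening: 0.002
```

```bash
python3 - <<'E'
from nxt import *
snap(9)
p=optics.grab_frame('side');cv2.imwrite('pics/side9b.png',cv2.resize(p['color'],(800,600)))
p=optics.grab_frame('top')
p0=__import__('pickle').load(open('top.pkl','rb'))
cv2.imwrite('pics/top9.png',np.vstack([p0['color'][90:290,80:420],p['color'][90:290,80:420]]))
v,u=np.mgrid[0:384,0:512];W=world(p,np.c_[u.ravel(),v.ravel()],p['depth'].ravel())
w=W-PIV;sx=w@X;sy=w@Y
k=(sx>15)&(sx<66)&(sy>-44)&(sy<44)&(abs(w[:,2])<60)
G=np.c_[sx,sy,np.ones(len(sx))]
for i in range(6):
    a=np.linalg.lstsq(G[k],w[k,2],rcond=None)[0]; k=k&(abs(w[:,2]-G@a)<[30,15,8,4,3,3][i])
print(k.sum(),a)
E
```

```text
14.15 q [-0.206  0.328  2.275  1.602  1.038 -0.964] F [ 1.34 -0.29  0.42] tip [ 33.8 -80.5 132.7] ph 25.0 al 60.0
602 [0.0084487  0.00518465 3.72036634]
```

View pics/m9.png

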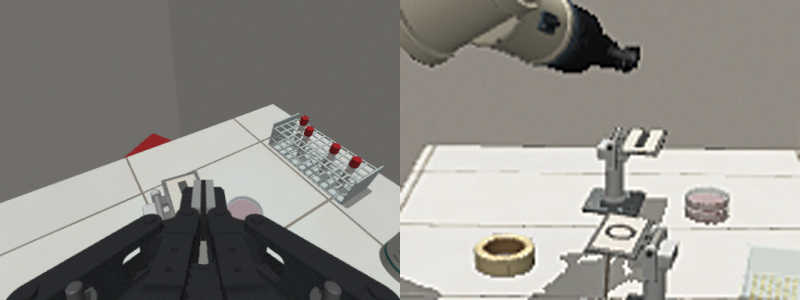

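View pics/top9.png

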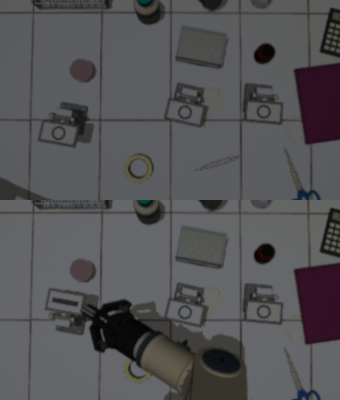

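```bash
python3 - <<'E'
from h import *
s=r.sense();print(s['clock'],abs(s['qvel']).max(),s['contact_force']);print(workorder.sign_off())
E
```

```text
14.35 0.005786914157441713 [-0.39852912  0.32535874  0.50062666]
the job is handed in; nothing more can be done
None
```

I pushed the dishes' paddle up and over with the shut fingertips, coming in low from its right side. I pressed it lightly onto the far stop, lifted the hand away and handed the job in at 14.35 s.

**Paddle:** a plane fit to the top-camera depth puts it level within about 0.01 rad, with the barred face on top. When I pressed it down, the measured force rose to about 19 N with almost no movement, which I took as the stop. That was the highest force I read in the whole run.

**Hand:** it is well clear above the stand. The last force reading was about 0.7 N, the same as in free air, and the arm was still.

**Everything else:** comparing the last pictures with the first by eye, the other two paddles, the dishes, the bottle, the tip box and the tape roll look unmoved. I did not measure their positions. In the last top view the arm partly hid the tape roll and fully hid the forceps. I saw the tape roll in the side view, but I never confirmed the forceps there. The hand never came low near them.

**What went wrong:** my first approach, from straight in front of the stand, stalled when joint 4 reached its limit. Nothing was touched, and I replanned to come in from the side.

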